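Set up the two planters on the laundry worktop

TASK

Set up the two planters on the laundry worktop, piece by piece in this order: the terracotta saucer in the middle of the round cork mat, the mustard pot in the saucer, the agave (in its grey inner pot) down into the mustard pot; then the white pot in the middle of the blue tile and the cactus (in its brown inner pot) down into the white pot. Put each piece down gently and upright and let go of it before taking the next, without dropping or tipping anything over, and leave the bottle, the blue dosing cup and the green glass tealight bowl where they stand.

Things in the scene. Friction and masses are not known exactly. Their poses are not given: they have to be found in the camera images.
- cork_mat: target: round brown cork mat, 110 mm across, 5 mm thick, fixed to the worktop; origin at the centre of its underside (worktop level), z up
- blue_tile: target: square blue tile, 110 x 110 mm, 6 mm thick, fixed to the worktop; origin at the centre of its underside (worktop level), z up, x and y along its edges
- saucer: loose deep terracotta saucer, 68 mm across outside, 20 mm high, wall 3 mm, floor 4 mm thick (what stands in it stands 4 mm above its origin), inside 56 mm across at the floor, 62 mm at the rim, about 100 g; grip it across the outside; origin at the centre of its underside, z up; round
- mustard_pot: loose mustard-yellow cover pot, open and empty, 55 mm high, outside 50 mm across at the foot widening to 62 mm at 32 mm up, then straight to the rim; wall 4 mm, mouth 54 mm, floor 5 mm thick, about 160 g; grip it across the outside of the straight band; origin at the centre of its underside, z up; round
- white_pot: loose white cover pot, open and empty, straight cylinder 62 mm across outside, 55 mm high, wall 4 mm, mouth 54 mm, floor 5 mm thick, about 180 g; grip it across the outside; origin at the centre of its underside, z up; round
- agave: loose spiky blue-green artificial agave in a light-grey plastic inner pot: foot 32 mm across, 38 mm at 50 mm up, then a straight collar 42 mm across from 50 to 76 mm up (grip it there); stiff leaves within the collar's width rise to 122 mm; 90 g; seated in a cover pot, its top 26 mm stay above that pot's rim; origin at the centre of its underside, z up; round
- cactus: loose round green artificial cactus with a pink flower on top in its own brown plastic inner pot, of the same measures as the agave's (collar 42 mm across from 50 to 76 mm up: grip it there); the cactus rises to about 117 mm; about 90 g; origin at the centre of its underside, z up; round
- remover: bystander: white stain-remover bottle with a red cap, 52 mm across, 150 mm high, loose; origin at the centre of its underside; leave alone
- dosing_cup: bystander: small blue plastic dosing cup, open, 56 mm across, 40 mm high, loose and light; origin at the centre of its underside; leave alone
- tealight: bystander: green glass tealight bowl, open, 68 mm across, 50 mm high, loose; origin at the centre of its underside; leave alone

How it is judged:
By the outcome, as a careful person would: the job done as asked, in the order asked, and still so for the second after the job is handed in, with the robot touching nothing.
It also fails if it takes over 144 s, if anything falls off the work surface, if the arm or the gripper's body presses on something with over 40 N, if the wrist force passes 120 N, or if a joint passes its speed limit or range.

ROBOT

A 6-joint arm with a two-finger parallel gripper is mounted at the origin on the work surface. World frame = base frame: x ahead of the robot, y to its left, z up, the work surface at z = 0. Lengths are in mm, angles in rad, forces in N, time in s.
With the tool pointing down it reaches from about 350 to 775 mm from the base axis. Payload 7.3 kg.
Tool frame: the origin (TCP) lies at the very end of the fingers, on their centre line; the grasp point (between the pads) lies 19 mm behind it (bot.grip_point_offset is the distance from the TCP to the grasp point, in mm); z points along the fingers, y is the line along which they close (so a half turn about z gives the same grasp; the last joint's range is limited). The gripper opens to 92 mm and grips with 3 to 60 N. Pads are 19 mm wide; open, the fingers measure 130 mm over their backs; the gripper's body (75 mm by 190 mm) begins 47 mm behind the grasp point.
Start: joints at [0.985, 0.342, 1.524, -0, 1.275, -0.146], TCP at [223.512, 475.066, 226.741] pointing down, gripper open.
Joint ranges: [-2.53, 2.53], [-0.77, 2.02], [0.04, 2.7], [-1, 4.14], [0.28, 2.66], [-3.11, 3.11]. Speed limits (rad/s): [2.57, 2.57, 3.14, 3.14, 3.14, 3.14].

INTERFACE

Orientations are given as [roll, pitch, yaw] about the fixed x, y, z axes, in that order (R = Rz(yaw) Ry(pitch) Rx(roll)).
In Python, from plant import bot gives the robot as it stands. The module is installed in compiled form; this text tells all that it offers.
- The arm moves only by the shell command python3 -m jog 'ROWS' [OPENING]. ROWS is JSON, a list of rows, each a list of 6 numbers: the shift along the tool's x, y, z in mm, then the turn, a rotation vector about the tool's x, y, z in rad. In form: [[dx, dy, dz, rx, ry, rz], ...]. A call has 1 to 12 rows; each row shifts and turns the commanded pose from where the row before left it, along the tool's axes as they then stand; what a row does not reach is not made up. A row lasts 1/10 s, in which the tool goes at most 50 mm and 8.59 degrees, less where a joint would pass 70% of its speed; a pose out of reach is approached as far as the arm can. A call with a gripper value outside its range is refused whole. OPENING is the opening in per cent of the stroke, from 0 (shut) to 100 (fully open), set as the call begins (- or left out, the last holds). The fingers move at their own pace and stop on an object; the grip force is fixed at half the most. Time passes only in rows, so rows that do not move let the fingers close. It gives the time, the measured TCP pose, the force, the opening and the grip force at its end, in the units of the state.
- bot.get_obs(): the state, without advancing time (a new reading comes with each control period).
- bot.capture(name): name is "scene" or "side" or "wrist"; returns the picture (420x560x3 uint8, red, green, blue); there is no depth.
- bot.camera_model(name): a dict with "fx", "fy", "cx", "cy" (pixels), "position" and "orientation" of the camera in the world; the wrist camera has in their place "T_tool_cam" (4x4, takes a point from camera to tool coordinates, whose origin is the TCP and whose axes are the flange's). Camera axes: x right, y down, z forward; pixel columns grow to the right and rows downward; lengths in mm; the calibration is good to about 2 mm. A picture is of the moment at which its call begins: read the wrist's pose just before it. camera_model takes no time and is no camera call.
- bot.close_job(): hands the job in; it is judged then, once.
Trained networks look in the newest picture that a camera, given by its name, has taken for a name from the list of things; names that differ only in an ending like _2 or _b are one class to them, and where a whole thing is asked for, a point or a joint stands for the part that bears it (a point fixed in the world has none). Each returns a list of dicts, best first, with "p" (0 to 1); they miss things now and then, are a little off and sometimes report something else, mostly with a low value. They report only what shows in the picture. A call takes as long as a camera call.
- bot.outline_of(target, camera): "mask" (420x560 bool, what is visible of it) and "pixel" ([column, row] in pixels, amid what is visible of it).
The state is a dict: "time": time; "joint_positions": joint angles; "dq": joint speeds; "tau": joint torques, N m; "tool_pos": TCP position; "tcp_rot": TCP orientation; "contact_force": force on the tool from outside, world axes, zero at the start; "moment": the same for the moment, N m; "grip_width": finger opening in mm; "finger_force": force on a finger pad.
Only numpy, scipy, OpenCV 4.12 (cv2) and the standard library are available. Lean on these libraries where they do the work, as an engineer would, in place of code of your own. Each camera call takes 0.05 s, during which the arm holds its last target. There are 200 camera calls.

## Working session

There is one attempt and no reset: what is moved stays moved. The work goes in short steps, Python scripts to look and compute and a shell command to move; the robot and the scene stay as the last step left them, time stands still between calls to the robot, and variables do not carry over. Pictures are saved under pics/ and viewed, at most 14 in all, crops included, and the job is handed in when it is done.

```bash
mkdir -p pics; cat > h.py <<'E'
import numpy as np, cv2
from plant import bot
from scipy.spatial.transform import Rotation as R
def cam(n):
    m=bot.camera_model(n)
    if n=="wrist":
        o=bot.get_obs(); T=np.eye(4); T[:3,:3]=R.from_euler('xyz',o["tcp_rot"]).as_matrix(); T[:3,3]=o["tool_pos"]
        return m,T@np.array(m["T_tool_cam"])
    T=np.eye(4);T[:3,3]=m["position"]
    q=np.array(m["orientation"]);T[:3,:3]=q if q.shape==(3,3) else R.from_euler('xyz',q).as_matrix()
    return m,T
def ray(mT,px,z):
    m,T=mT; d=T[:3,:3]@np.array([(px[0]-m["cx"])/m["fx"],(px[1]-m["cy"])/m["fy"],1]); 
    return T[:3,3]+d*(z-T[2,3])/d[2]
def proj(mT,P):
    m,T=mT; p=(np.asarray(P)-T[:3,3])@T[:3,:3]; return np.stack([p[...,0]/p[...,2]*m["fx"]+m["cx"],p[...,1]/p[...,2]*m["fy"]+m["cy"]],-1)
def save(n,f):
    im=bot.capture(n); cv2.imwrite("pics/"+f,im[...,::-1]); return im
E
python3 - <<'E'
from h import *
o=bot.get_obs(); print(o["tool_pos"],o["tcp_rot"],o["grip_width"],o["time"]); print(bot.grip_point_offset)
print(bot.camera_model("scene")); print(bot.camera_model("wrist"))
a=[save(n,n+"0.png") for n in ("scene","side","wrist")]
E
```

```text
[223.26243756 474.71035345 226.04597198] [-3.14007362e+00 -2.15573208e-04  2.70182730e+00] 91.51758498571546 0.0
18.8
{'fx': 392.37474578576916, 'fy': 392.37474578576916, 'cx': 280.241459602524, 'cy': 214.37518016765384, 'position': array([1357.53292654,   39.22305908,  793.76499159]), 'orientation': array([-2.290482  , -0.01751728,  1.64570491])}
{'fx': 309.84345343956176, 'fy': 309.84345343956176, 'cx': 277.2314157176756, 'cy': 212.35289771094722, 'T_tool_cam': array([[-6.58919311e-05, -9.51637388e-01, -3.07223497e-01,
         8.33317824e+01],
       [ 9.99999970e-01, -1.35251136e-04,  2.04470391e-04,
        -9.97929113e-01],
       [-2.36133996e-04, -3.07223474e-01,  9.51637368e-01,
        -1.58402464e+02],
       [ 0.00000000e+00,  0.00000000e+00,  0.00000000e+00,
         1.00000000e+00]])}
```

View pics/scene0.png

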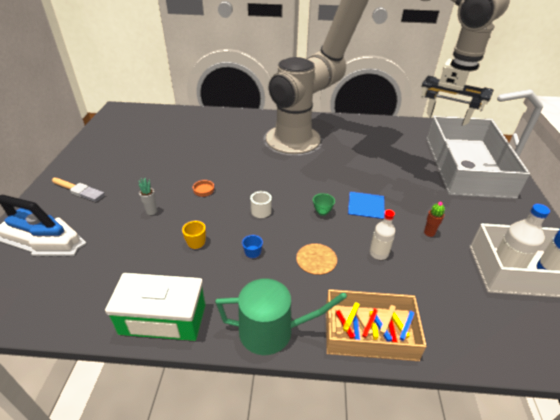

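View pics/side0.png

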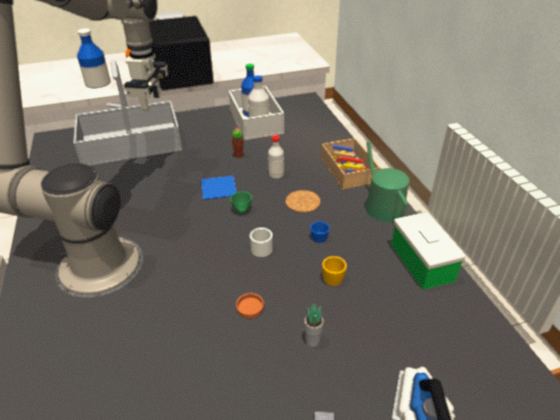

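The scene picture shows agave (148,200), saucer (203,188), mustard pot (195,236), white pot (261,205), tealight (324,205), tile (366,205), cup (252,247), mat (316,259), bottle (382,240) and cactus (434,220). The side view shows the same things. Next I fit x,y per object from the masks of both cameras.

```bash
cat >> h.py <<'E'
PR={'cork_mat':[(55,0),(55,5)],'saucer':[(34,0),(34,20)],'mustard_pot':[(25,0),(31,32),(31,55)],'white_pot':[(31,0),(31,55)],
'agave':[(16,0),(19,50),(21,50),(21,76),(12,122)],'cactus':[(16,0),(19,50),(21,50),(21,76),(10,117)],'remover':[(26,0),(26,110),(12,125),(12,150)],'dosing_cup':[(28,0),(28,40)],'tealight':[(34,0),(34,50)],'blue_tile':[(0,0)]}
def model_mask(mT,name,x,y,yaw=0,z0=0):
    S=4; im=np.zeros((420*S,560*S),np.uint8); t=np.linspace(0,2*np.pi,48)
    if name=='blue_tile':
        c,s=np.cos(yaw),np.sin(yaw); segs=[np.array([[x+c*a-s*b,y+s*a+c*b,h] for a in(-55,55) for b in(-55,55) for h in(0,6)])]
    else:
        P=PR[name]; segs=[np.concatenate([np.stack([x+r*np.cos(t),y+r*np.sin(t),0*t+h+z0],-1) for r,h in P[i:i+2]]) for i in range(len(P)-1)]
    for s in segs: cv2.fillConvexPoly(im,cv2.convexHull(((proj(mT,s)+.5)*S).round().astype(np.int32)),255)
    return cv2.resize(im,(560,420),interpolation=cv2.INTER_AREA)/255.
def best(name,c):
    L=bot.outline_of(name,c); return L[0] if L else None
def fit(name,obs,x0,yaw0=None):
    from scipy.optimize import minimize
    def f(v): return sum(np.abs(model_mask(mT,name,v[0],v[1],v[2]/50 if len(v)>2 else 0)-m).sum()/m.sum() for mT,m in obs)
    v0=list(x0)+([yaw0*50] if yaw0 is not None else [])
    r=minimize(f,v0,method='Nelder-Mead',options=dict(initial_simplex=[v0]+[[a+(12 if i==j else 0) for j,a in enumerate(v0)] for i in range(len(v0))],maxiter=90))
    return r.x,r.fun/len(obs)
E
cat > loc.py <<'E'
from h import *
out={}
C={n:cam(n) for n in("scene","side")}
for n in PR:
    obs=[];px=[]
    for c in C:
        b=best(n,c)
        if b and b["p"]>.3: obs.append((C[c],b["mask"].astype(float))); px.append((c,b["pixel"],round(b["p"],2)))
    if not obs: print(n,"none");continue
    x0=ray(C[px[0][0]],px[0][1],PR[n][-1][1]/2)[:2]
    ss=[fit(n,obs[i:i+1],x0,.1 if n=='blue_tile' else None)[0].round(1) for i in range(len(obs))]
    v,e=fit(n,obs,x0,.1 if n=='blue_tile' else None)
    print(n,v.round(1),'err',round(e,2),[(p[0],p[2]) for p in px],[list(s) for s in ss])
E
timeout 500 python3 loc.py
```

```text
cork_mat [627.6  98.7] err 0.06 [('scene', 0.94), ('side', 0.71)] [[np.float64(627.7), np.float64(99.0)], [np.float64(627.8), np.float64(99.8)]]
saucer [ 359.1 -271. ] err 0.18 [('scene', 0.58), ('side', 0.84)] [[np.float64(357.6), np.float64(-273.0)], [np.float64(359.4), np.float64(-270.4)]]
mustard_pot [ 594.3 -241.8] err 0.09 [('scene', 0.77), ('side', 0.64)] [[np.float64(595.0), np.float64(-243.5)], [np.float64(594.2), np.float64(-239.7)]]
white_pot [442.7 -75.4] err 0.06 [('scene', 0.85)] [[np.float64(442.7), np.float64(-75.4)]]
agave [ 475.2 -410.5] err 0.2 [('scene', 0.63), ('side', 0.95)] [[np.float64(478.0), np.float64(-407.4)], [np.float64(475.3), np.float64(-409.7)]]
cactus [492.6 427.2] err 0.18 [('scene', 0.91), ('side', 0.5)] [[np.float64(493.6), np.float64(426.4)], [np.float64(493.0), np.float64(432.3)]]
remover [ 477.9 -401.4] err 2.01 [('scene', 0.59), ('side', 0.61)] [[np.float64(462.0), np.float64(-410.2)], [np.float64(-68.2), np.float64(3389.2)]]
dosing_cup [610.3 -79.5] err 0.98 [('scene', 0.84), ('side', 0.63)] [[np.float64(611.3), np.float64(-79.3)], [np.float64(1170.5), np.float64(3142.5)]]
tealight [429.  116.7] err 0.49 [('scene', 0.94), ('side', 0.93)] [[np.float64(407.5), np.float64(115.0)], [np.float64(434.7), np.float64(136.1)]]
blue_tile [383.3 253.9  -6.2] err 0.07 [('scene', 0.96), ('side', 0.78)] [[np.float64(383.7), np.float64(253.6), np.float64(-5.5)], [np.float64(383.1), np.float64(254.7), np.float64(-6.0)]]
```

View pics/wrist0.png

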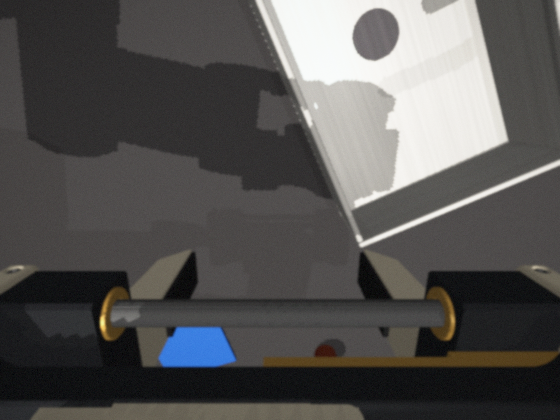

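```bash
python3 - <<'E'
from h import *
C=[cam("scene"),cam("side")]
def tri(a,b):
    A=[]
    for mT,p in zip(C,(a,b)):
        q=[ray(mT,p,z) for z in(0,100)]; d=(q[1]-q[0])/np.linalg.norm(q[1]-q[0]); M=np.eye(3)-np.outer(d,d); A.append((M,M@q[0]))
    return np.linalg.solve(A[0][0]+A[1][0],A[0][1]+A[1][1]).round()
for n,a,b in [("spout",(345,295),(370,145)),("bottlecap",(390,213),(276,138)),("box corner",(331,293),(326,146)),("bin corner",(452,188),(86,157)),("tealight",(324,205),(242,203)),("can",(266,300),(388,180))]: print(n,tri(a,b))
E
```

```text
spout [862. 141. 147.]
bottlecap [590. 270. 146.]
box corner [767. 157. 105.]
bin corner [ -42.  710. -143.]
tealight [432. 116.  29.]
can [856. -16. 112.]
```

```bash
python3 -m jog '[[0,0,0,0,0,0.1414],[0,0,0,0,0,0.1414],[0,0,0,0,0,0.1414],[0,0,0,0,0,0.1414],[0,0,0,0,0,0.1414],[0,0,0,0,0,0.1414],[0,0,0,0,0,0.1414],[0,0,0,0,0,0.1414],[0,0,0,0,0,0]]' 100
python3 -m jog '[[-30,30,0,0,0,0],[-35,35,0,0,0,0],[-35,35,0,0,0,0],[-35,35,0,0,0,0],[-35,35,0,0,0,0],[-35,35,0,0,0,0],[-35,35,0,0,0,0],[-35,35,0,0,0,0]]'
```

```text
time: 2.05
tool_pos: [223.5, 475.1, 226.8]
tcp_rot: [3.142, -0.0, 1.569]
contact_force: [-0.6, 0.3, 0.5]
grip_width: 91.8
finger_force: 0.0
time: 2.85
tool_pos: [499.7, 198.3, 226.9]
tcp_rot: [3.141, -0.0, 1.575]
contact_force: [0.5, 0.8, -0.2]
grip_width: 92.0
finger_force: 0.0
```

```bash
python3 -m jog '[[-39,-12,8,0,0,0],[-39,-12,8,0,0,0],[-39,-12,8,0,0,0],[-39,-12,8,0,0,0],[-39,-12,8,0,0,0],[-39,-12,8,0,0,0],[-39,-12,8,0,0,0],[-39,-12,8,0,0,0],[-39,-12,8,0,0,0],[-39,-12,8,0,0,0],[-39,-11,8,0,0,0],[-39,-11,8,0,0,0]]'
python3 -m jog '[[0,0,0,0,0,0],[0,0,0,0,0,0]]'
cat > wl.py <<'E'
import sys
from h import *
n=sys.argv[1]; x0=[float(a) for a in sys.argv[2:4]]
z0=float(sys.argv[4]) if len(sys.argv)>4 else 0
if z0: PR[n]=[(r,h+z0) for r,h in PR[n]]
C=cam("wrist"); im=bot.capture("wrist")
for b in bot.outline_of(n,"wrist")[:2]:
    v,e=fit(n,[(C,b["mask"].astype(float))],x0,-.12 if n=='blue_tile' else None); print(n,round(b["p"],2),b["pixel"],v.round(1),'err',round(e,2))
b=model_mask(C,n,*v[:2])
for c in cv2.findContours((b>.5).astype(np.uint8),0,1)[0]: im=cv2.drawContours(im.copy(),[c],-1,(255,0,255),1)
cv2.imwrite("pics/w_%s_%d.png"%(n,bot.get_obs()["time"]*10),im[...,::-1])
o=bot.get_obs();print(o["tool_pos"].round(1),o["tcp_rot"].round(3),round(o["time"],1))
E
python3 wl.py saucer 359 -271; ls pics
```

```text
time: 4.05
tool_pos: [355.7, -269.6, 130.6]
tcp_rot: [3.141, 0.0, 1.575]
contact_force: [1.3, 0.1, 0.4]
grip_width: 92.0
finger_force: 0.0
time: 4.25
tool_pos: [356.0, -268.2, 130.5]
tcp_rot: [-3.141, -0.001, 1.571]
contact_force: [0.2, 0.9, -0.3]
grip_width: 91.5
finger_force: 0.0
saucer 0.95 [281.5, 217.0] [ 360.4 -275.2] err 0.03
[ 356.5 -267.   130.8] [ 3.142e+00 -1.000e-03  1.573e+00] 4.3
scene0.png
side0.png
w_saucer_43.png
wrist0.png
```

View pics/w_saucer_43.png

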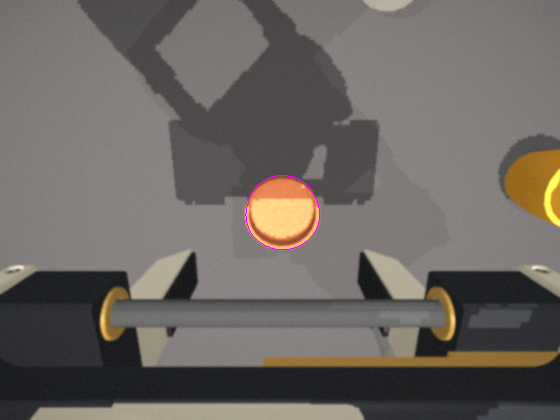

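The contour fits the saucer at (283,213). I move down and grip it.

```bash
python3 -m jog '[[-4,2,20,0,0,0],[-4,2,25,0,0,0],[0,0,25,0,0,0],[0,0,25,0,0,0],[0,0,17,0,0,0],[0,0,10,0,0,0],[0,0,5,0,0,0],[0,0,0,0,0,0],[0,0,0,0,0,0]]'
python3 -m jog '[[0,0,0,0,0,0],[0,0,0,0,0,0],[0,0,0,0,0,0],[0,0,0,0,0,0],[0,0,0,0,0,0],[0,0,0,0,0,0],[0,0,0,0,0,0],[0,0,0,0,0,0]]' 60
```

```text
time: 5.25
tool_pos: [360.9, -276.1, 4.4]
tcp_rot: [3.141, 0.001, 1.571]
contact_force: [-0.0, 0.4, 0.9]
grip_width: 91.7
finger_force: 0.0
time: 6.05
tool_pos: [360.5, -276.1, 3.9]
tcp_rot: [3.141, 0.0, 1.571]
contact_force: [-0.3, -0.4, 5.6]
grip_width: 68.1
finger_force: 30.0
```

```bash
python3 -m jog '[[0,0,-10,0,0,0],[0,0,-20,0,0,0],[0,0,-30,0,0,0],[0,0,-40,0,0,0],[0,0,-27,0,0,0],[26,25,0,0,0,0],[26,25,0,0,0,0],[26,25,0,0,0,0],[26,25,0,0,0,0],[26,25,0,0,0,0],[26,25,0,0,0,0]]'
python3 -m jog '[[26,25,0,0,0,0],[26,25,0,0,0,0],[26,25,0,0,0,0],[26,25,0,0,0,0],[26,17,0,0,0,0],[0,0,0,0,0,0],[0,0,0,0,0,0]]'
python3 wl.py cork_mat 627 99
```

```text
time: 7.15
tool_pos: [511.0, -118.6, 131.0]
tcp_rot: [-3.141, -0.0, 1.571]
contact_force: [1.6, -0.9, -0.7]
grip_width: 67.8
finger_force: 30.0
time: 7.85
tool_pos: [626.9, 10.5, 130.4]
tcp_rot: [-3.14, 0.0, 1.572]
contact_force: [-0.9, -0.8, -1.3]
grip_width: 67.7
finger_force: 30.0
cork_mat 0.74 [279.5, 106.6] [627.6  95.2] err 0.02
[626.7   9.3 130.7] [-3.141  0.     1.57 ] 8.0
```

```bash
ls pics
```

```text
scene0.png
side0.png
w_cork_mat_79.png
w_saucer_43.png
wrist0.png
```

```bash
python3 -m jog '[[30,1,0,0,0,0],[36,0,10,0,0,0],[20,0,20,0,0,0],[0,0,30,0,0,0],[0,0,30,0,0,0],[0,0,15,0,0,0],[0,0,8,0,0,0],[0,0,4,0,0,0],[0,0,1.5,0,0,0],[0,0,1,0,0,0],[0,0,0,0,0,0],[0,0,0,0,0,0]]'
```

```text
time: 9.15
tool_pos: [628.9, 96.0, 12.0]
tcp_rot: [3.14, -0.0, 1.571]
contact_force: [-0.3, -0.5, -1.3]
grip_width: 67.5
finger_force: 30.0
```

```bash
python3 -m jog '[[0,0,1,0,0,0],[0,0,0.6,0,0,0],[0,0,0.4,0,0,0],[0,0,0,0,0,0]]';python3 -m jog '[[0,0,0.5,0,0,0],[0,0,0.4,0,0,0],[0,0,0,0,0,0]]'
```

```text
time: 9.55
tool_pos: [628.4, 96.0, 9.1]
tcp_rot: [-3.141, -0.0, 1.571]
contact_force: [-0.2, -0.1, -0.9]
grip_width: 67.9
finger_force: 30.0
time: 9.85
tool_pos: [628.5, 96.0, 9.0]
tcp_rot: [3.141, -0.0, 1.571]
contact_force: [-1.8, 0.5, 4.5]
grip_width: 67.6
finger_force: 30.0
```

```bash
python3 -m jog '[[0,0,0,0,0,0],[0,0,0,0,0,0],[0,0,0,0,0,0],[0,0,0,0,0,0],[0,0,-3,0,0,0],[0,0,-10,0,0,0],[0,0,-22,0,0,0],[0,0,-43,0,0,0],[0,0,-43,0,0,0],[0,0,0,0,0,0],[0,0,0,0,0,0]]' 100
python3 wl.py saucer 628 96 5;python3 wl.py cork_mat 628 96
```

```text
time: 10.95
tool_pos: [629.1, 96.0, 131.3]
tcp_rot: [3.138, -0.0, 1.571]
contact_force: [-0.2, -0.0, -0.7]
grip_width: 91.7
finger_force: 0.0
saucer 0.92 [275.3, 208.5] [628.4  97. ] err 0.04
[627.7  96.  128.5] [-3.14   0.     1.571] 11.1
cork_mat 0.7 [275.2, 170.1] [627.7  95.6] err 0.85
[627.5  96.  127.8] [-3.139  0.     1.571] 11.2
```

```bash
ls pics; python3 - <<'E'
from h import *
im=save("wrist","wmat.png")
h=cv2.cvtColor(im,cv2.COLOR_RGB2HSV); print(h[190:230:10,276], [h[r,230] for r in (160,210)])
C=cam("wrist")
g=im.copy()
for c,z,r,col in(((628.4,97.),25,34,(255,0,255)),((627.6,95.4),5,55,(0,255,255))):
    t=np.linspace(0,6.283,60); P=np.stack([c[0]+r*np.cos(t),c[1]+r*np.sin(t),0*t+z],-1)
    cv2.polylines(g,[proj(C,P).round().astype(np.int32)],True,col,1)
cv2.imwrite("pics/wmat.png",cv2.resize(g[60:360,130:430],None,fx=2,fy=2)[...,::-1])
E
```

```text
scene0.png
side0.png
w_cork_mat_111.png
w_cork_mat_79.png
w_saucer_110.png
w_saucer_43.png
wrist0.png
[[ 11 162 240]
 [ 10 166 230]
 [ 19 124 255]
 [ 19 122 255]] [array([ 0,  6, 84], dtype=uint8), array([ 21, 101, 252], dtype=uint8)]
```

View pics/wmat.png

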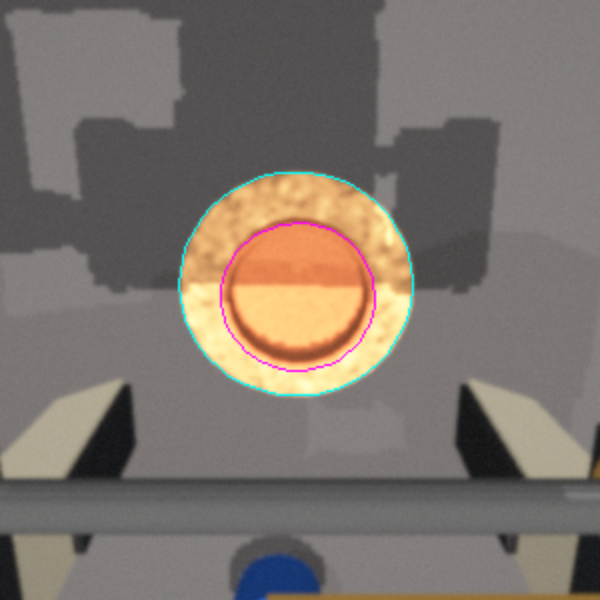

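Saucer ring (298,297 in the crop) is concentric with the mat (296,284 including its height parallax) to about 1–2 mm. On to the mustard pot.

```bash
python3 -m jog '[[-30,-3,-2,0,0,0],[-35,-4,-2,0,0,0],[-35,-4,-3,0,0,0],[-35,-4,-3,0,0,0],[-35,-4,-3,0,0,0],[-35,-4,-2,0,0,0],[-35,-4,-2,0,0,0],[-35,-3,-3,0,0,0],[-30,-3,0,0,0,0],[-26,0,0,0,0,0],[0,0,0,0,0,0],[0,0,0,0,0,0]]'
python3 wl.py mustard_pot 596 -245
```

```text
time: 12.4
tool_pos: [594.9, -235.1, 148.2]
tcp_rot: [-3.14, -0.001, 1.569]
contact_force: [0.4, -0.2, -0.6]
grip_width: 91.9
finger_force: 0.0
mustard_pot 0.8 [279.8, 220.5] [ 595.  -244.2] err 0.03
[ 595.2 -233.9  148.7] [-3.140e+00 -1.000e-03  1.571e+00] 12.5
```

```bash
sed -i 's/^o=bot.get_obs();print/R0=bot.camera_model("wrist");Tt=C[1]@np.linalg.inv(np.array(R0["T_tool_cam"]));print("REL",(np.array(v[:2])-Tt[:2,3]).round(1),"z",Tt[2,3].round(1))\n&/' wl.py; python3 wl.py mustard_pot 596 -245;python3 wl.py mustard_pot 596 -245
```

```text
mustard_pot 0.47 [174.1, 348.7] [ 645.1 -570.5] err 1.0
REL [  49.9 -336.6] z 148.7
[ 595.5 -233.8  149.1] [-3.141e+00 -1.000e-03  1.572e+00] 12.6
mustard_pot 0.73 [277.4, 220.3] [ 595.  -244.1] err 0.02
REL [ -0.5 -10.3] z 149.1
[ 595.6 -234.   149.4] [ 3.142 -0.     1.572] 12.7
```

```bash
python3 -m jog '[[-5,-0.5,15,0,0,0],[-5,0,25,0,0,0],[0,0,30,0,0,0],[0,0,25,0,0,0],[0,0,15,0,0,0],[0,0,9,0,0,0],[0,0,0,0,0,0],[0,0,0,0,0,0]]'
python3 -m jog '[[0,0,0,0,0,0],[0,0,0,0,0,0],[0,0,0,0,0,0],[0,0,0,0,0,0],[0,0,0,0,0,0],[0,0,0,0,0,0],[0,0,0,0,0,0],[0,0,0,0,0,0],[0,0,0,0,0,0]]' 50
```

```text
time: 13.5
tool_pos: [595.6, -245.2, 31.4]
tcp_rot: [3.14, 0.001, 1.571]
contact_force: [-0.3, 0.0, -0.1]
grip_width: 91.7
finger_force: 0.0
time: 14.4
tool_pos: [595.1, -245.1, 30.6]
tcp_rot: [3.141, 0.0, 1.571]
contact_force: [-1.4, 0.5, 4.3]
grip_width: 62.0
finger_force: 30.0
```

```bash
python3 -m jog '[[0,0,-8,0,0,0],[0,0,-20,0,0,0],[0,0,-35,0,0,0],[0,0,-35,0,0,0],[20,3,-20,0,0,0],[35,4,0,0,0,0],[35,4,0,0,0,0],[35,4,0,0,0,0],[35,4,0,0,0,0],[35,4,0,0,0,0],[35,4,0,0,0,0],[21,6,0,0,0,0]]'
python3 -m jog '[[0,0,0,0,0,0],[0,0,0,0,0,0],[0,0,0,0,0,0]]'
python3 wl.py saucer 628 96 5;python3 wl.py saucer 628 96 5
```

```text
time: 15.6
tool_pos: [627.3, 8.7, 148.2]
tcp_rot: [-3.14, -0.001, 1.572]
contact_force: [-0.3, -1.2, -1.7]
grip_width: 62.4
finger_force: 30.0
time: 15.9
tool_pos: [627.6, 5.0, 148.2]
tcp_rot: [-3.141, 0.0, 1.57]
contact_force: [-0.7, 0.2, -1.3]
grip_width: 62.2
finger_force: 30.0
saucer 0.92 [276.8, 101.7] [628.5  97.3] err 0.03
REL [ 0.8 92.3] z 148.2
[627.7   4.8 148.3] [-3.141  0.     1.569] 16.0
saucer 0.67 [277.4, 100.5] [628.5  97.4] err 0.02
REL [ 0.7 92.6] z 148.3
[627.8   5.  148.3] [-3.141 -0.     1.569] 16.1
```

```bash
python3 -m jog '[[25,0.7,0,0,0,0],[35,0,0,0,0,0],[25,0,10,0,0,0],[6.5,0,20,0,0,0],[0,0,30,0,0,0],[0,0,20,0,0,0],[0,0,9,0,0,0],[0,0,0,0,0,0],[0,0,0,0,0,0]]'
python3 - <<'E'
from h import *
im=save("scene","s1.png"); im2=save("side","s2.png")
a=cv2.resize(im[180:300,260:400],None,fx=2.85,fy=2.85); b=cv2.resize(im2[130:250,240:380],None,fx=2.85,fy=2.85)
cv2.imwrite("pics/s12.png",np.hstack([a,b])[...,::-1])
E
```

```text
time: 17.0
tool_pos: [629.4, 97.2, 60.3]
tcp_rot: [3.14, -0.0, 1.57]
contact_force: [-0.0, 0.5, -1.3]
grip_width: 62.4
finger_force: 30.0
```

View pics/s12.png

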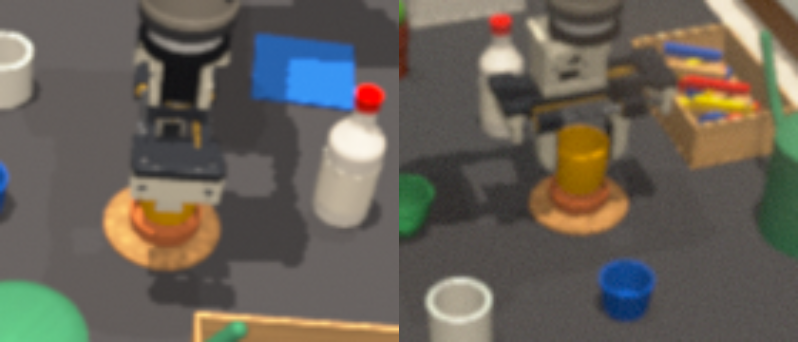

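The pot hangs centred over the saucer in both views (scene crop (166,215), side crop (580,185)). I lower it.

```bash
python3 -m jog '[[0,0,2,0,0,0],[0,0,2,0,0,0],[0,0,2,0,0,0],[0,0,2,0,0,0],[0,0,2,0,0,0],[0,0,2,0,0,0],[0,0,0,0,0,0],[0,0,0,0,0,0]]';python3 -m jog '[[0,0,2,0,0,0],[0,0,1.5,0,0,0],[0,0,0,0,0,0],[0,0,0,0,0,0]]'
```

```text
time: 17.9
tool_pos: [628.6, 97.5, 47.3]
tcp_rot: [-3.142, -0.0, 1.571]
contact_force: [1.0, 0.0, -1.2]
grip_width: 62.5
finger_force: 30.0
time: 18.3
tool_pos: [628.6, 97.5, 43.8]
tcp_rot: [-3.141, -0.0, 1.571]
contact_force: [-0.7, 0.0, -1.7]
grip_width: 62.2
finger_force: 30.0
```

```bash
python3 -m jog '[[0,0,1,0,0,0],[0,0,1,0,0,0],[0,0,0.5,0,0,0],[0,0,0,0,0,0],[0,0,0,0,0,0]]';python3 -m jog '[[0,0,0.7,0,0,0],[0,0,0,0,0,0],[0,0,0,0,0,0]]';python3 -m jog '[[0,0,0.6,0,0,0],[0,0,0,0,0,0],[0,0,0,0,0,0]]'
```

```text
time: 18.8
tool_pos: [628.6, 97.5, 41.3]
tcp_rot: [3.142, -0.0, 1.571]
contact_force: [0.1, 0.5, -1.6]
grip_width: 62.2
finger_force: 30.0
time: 19.1
tool_pos: [628.6, 97.5, 40.6]
tcp_rot: [-3.142, -0.0, 1.571]
contact_force: [-1.2, -0.9, -0.5]
grip_width: 62.1
finger_force: 30.0
time: 19.4
tool_pos: [628.6, 97.5, 40.0]
tcp_rot: [3.142, -0.0, 1.571]
contact_force: [-0.7, 0.3, -1.2]
grip_width: 62.6
finger_force: 30.0
```

```bash
python3 -m jog '[[0,0,0.5,0,0,0],[0,0,0,0,0,0],[0,0,0,0,0,0]]';python3 -m jog '[[0,0,0.4,0,0,0],[0,0,0,0,0,0],[0,0,0,0,0,0]]'
```

```text
time: 19.7
tool_pos: [628.7, 97.5, 39.7]
tcp_rot: [3.141, -0.0, 1.571]
contact_force: [-0.4, -0.1, 0.1]
grip_width: 62.3
finger_force: 30.0
time: 20.0
tool_pos: [628.7, 97.5, 39.6]
tcp_rot: [3.141, -0.0, 1.571]
contact_force: [-2.5, -0.3, 5.1]
grip_width: 62.2
finger_force: 30.0
```

```bash
python3 -m jog '[[0,0,-0.4,0,0,0],[0,0,0,0,0,0],[0,0,0,0,0,0],[0,0,0,0,0,0],[0,0,0,0,0,0],[0,0,-5,0,0,0],[0,0,-15,0,0,0],[0,0,-40,0,0,0],[0,0,-40,0,0,0],[0,0,-10,0,0,0],[0,0,0,0,0,0],[0,0,0,0,0,0]]' 100
python3 wl.py mustard_pot 628 97 9; python3 wl.py mustard_pot 628 97 9; ls -t pics|head -1
```

```text
time: 21.2
tool_pos: [628.0, 97.5, 149.0]
tcp_rot: [-3.141, -0.0, 1.571]
contact_force: [0.4, 1.0, -1.1]
grip_width: 92.1
finger_force: 0.0
mustard_pot 0.92 [277.0, 211.9] [628.8  98.3] err 0.02
REL [0.7 0.8] z 149.0
[627.6  97.4 147.8] [-3.138  0.     1.571] 21.3
mustard_pot 0.94 [279.0, 212.3] [628.7  98.5] err 0.04
mustard_pot 0.15 [30.9, 52.9] [ 677.1 -228.5] err 1.0
REL [  49.5 -325.9] z 147.8
[627.9  97.5 147.9] [-3.139  0.     1.571] 21.4
w_mustard_pot_214.png
```

```bash
python3 -m jog '[[-25,-8,-10,0,0,0],[-40,-12,-10,0,0,0],[-43,-13,-5,0,0,0],[-43,-13,-5,0,0,0],[-43,-13,-5,0,0,0],[-43,-13,-5,0,0,0],[-43,-13,-5,0,0,0],[-43,-13,-5,0,0,0],[-43,-13,0,0,0,0],[-43,-13,0,0,0,0],[-43,-13,0,0,0,0],[-43,-15,0,0,0,0]]'
python3 -m jog '[[0,0,0,0,0,0],[0,0,0,0,0,0],[0,0,0,0,0,0]]'
python3 wl.py agave 476 -412;python3 wl.py agave 476 -412; ls -t pics|head -1
```

```text
time: 22.6
tool_pos: [475.7, -399.0, 198.5]
tcp_rot: [-3.141, -0.001, 1.571]
contact_force: [0.9, -0.6, 0.4]
grip_width: 91.5
finger_force: 0.0
time: 22.9
tool_pos: [476.7, -396.4, 198.8]
tcp_rot: [-3.141, -0.001, 1.571]
contact_force: [-0.1, 0.4, 0.7]
grip_width: 91.5
finger_force: 0.0
agave 0.55 [276.2, 215.8] [ 476.6 -410.4] err 0.16
REL [ -0.5 -14.3] z 199.3
[ 477.2 -396.3  199.6] [ 3.142 -0.     1.572] 23.1
w_agave_231.pngTraceback (most recent call last):
  File "wl.py", line 9, in <module>
    b=model_mask(C,n,*v[:2])
                      ^
NameError: name 'v' is not defined
```

View pics/w_agave_231.png

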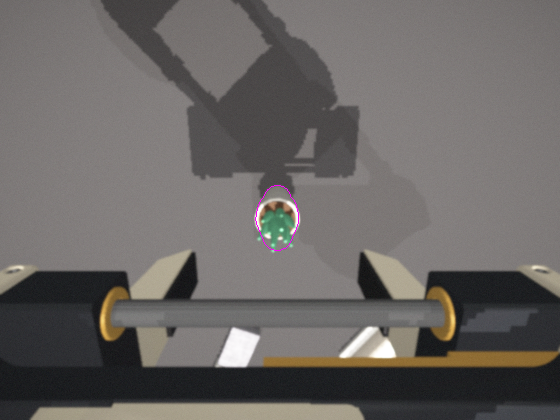

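```bash
python3 - <<'E'
from h import *
im=cv2.imread("pics/w_agave_231.png"); 
b=bot.outline_of("agave","wrist"); m=b[0]["mask"];print(b[0]["p"])
r,c=np.where(m);print("mask rows",r.min(),r.max(),"cols",c.min(),c.max())
for rr in range(r.min(),r.max()+1,4): cc=c[r==rr];print(rr,cc.min(),cc.max(),end='; ')
C=cam("wrist"); T=C[1]@np.linalg.inv(np.array(C[0]["T_tool_cam"]));t=np.linspace(0,6.283,90)
for y in(-8,-11,-14,-17):
    for z in(76,50): 
        P=proj(C,np.stack([T[0,3]-.5+21*np.cos(t),T[1,3]+y+21*np.sin(t),0*t+z],-1)); print(y,z,P.min(0).round(1),P.max(0).round(1))
g=cv2.resize(im[170:270,220:340],None,fx=6,fy=6,interpolation=2);cv2.imwrite("pics/ag.png",g)
E
```

```text
0.55
mask rows 186 250 cols 256 298
186 273 279; 190 268 287; 194 265 289; 198 264 292; 202 260 294; 206 258 296; 210 257 297; 214 256 298; 218 256 298; 222 256 298; 226 257 297; 230 260 294; 234 259 291; 238 258 291; 242 271 290; 246 272 275; 250 272 273; -8 76 [254.8 190.6] [298.7 232.5]
-8 50 [256.5 184.5] [297.1 223.4]
-11 76 [254.9 193.7] [298.7 235.3]
-11 50 [256.6 187.4] [297.  226.1]
-14 76 [254.9 196.8] [298.6 238.2]
-14 50 [256.6 190.2] [297.  228.7]
-17 76 [255.  199.9] [298.5 241. ]
-17 50 [256.7 193.1] [296.9 231.4]
```

View pics/ag.png

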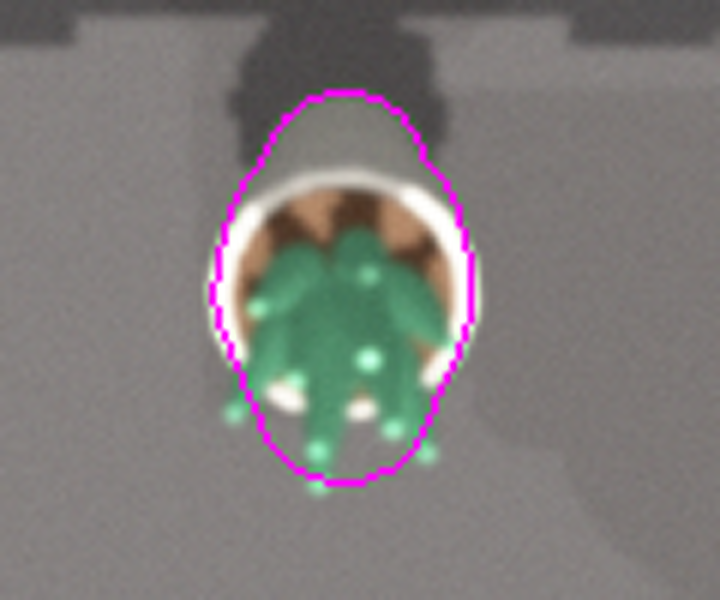

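The collar ring spans (255..300, 198..240) full-frame, which corresponds to REL (0,-15).

```bash
python3 -m jog '[[-8,0,10,0,0,0],[-7,0,15,0,0,0],[0,0,25,0,0,0],[0,0,30,0,0,0],[0,0,30,0,0,0],[0,0,20,0,0,0],[0,0,8,0,0,0],[0,0,3,0,0,0],[0,0,0,0,0,0],[0,0,0,0,0,0]]'
python3 -m jog '[[0,0,0,0,0,0],[0,0,0,0,0,0],[0,0,0,0,0,0],[0,0,0,0,0,0],[0,0,0,0,0,0],[0,0,0,0,0,0],[0,0,0,0,0,0],[0,0,0,0,0,0],[0,0,0,0,0,0],[0,0,0,0,0,0],[0,0,0,0,0,0]]' 25
```

```text
time: 24.15
tool_pos: [477.0, -413.1, 59.5]
tcp_rot: [3.14, 0.001, 1.571]
contact_force: [-0.4, 0.2, 0.0]
grip_width: 91.6
finger_force: 0.0
time: 25.25
tool_pos: [476.5, -412.5, 58.5]
tcp_rot: [3.142, -0.0, 1.571]
contact_force: [-0.0, -0.7, 0.1]
grip_width: 41.4
finger_force: 30.0
```

```bash
python3 -m jog '[[0,0,-8,0,0,0],[0,0,-17,0,0,0],[0,0,-30,0,0,0],[0,0,-35,0,0,0],[0,0,-35,0,0,0],[20,5,-15,0,0,0],[30,10,0,0,0,0],[40,12,0,0,0,0],[40,12,0,0,0,0],[40,12,0,0,0,0],[40,12,0,0,0,0],[40,12,0,0,0,0]]'
python3 -m jog '[[40,12,0,0,0,0],[40,12,0,0,0,0],[40,12,0,0,0,0],[40,12,0,0,0,0],[40,12,0,0,0,0],[30,12,0,0,0,0],[20,5,0,0,0,0],[10,0,0,0,0,0],[0,0,0,0,0,0],[0,0,0,0,0,0],[0,0,0,0,0,0]]'
```

```text
time: 26.45
tool_pos: [551.3, -159.6, 198.3]
tcp_rot: [-3.141, -0.001, 1.571]
contact_force: [0.4, -0.3, -0.7]
grip_width: 40.9
finger_force: 30.0
time: 27.55
tool_pos: [628.4, 96.3, 198.6]
tcp_rot: [-3.141, 0.0, 1.569]
contact_force: [0.2, -0.3, 0.2]
grip_width: 41.2
finger_force: 30.0
```

```bash
python3 -m jog '[[1,0,15,0,0,0],[0,0,25,0,0,0],[0,0,25,0,0,0],[0,0,15,0,0,0],[0,0,15,0,0,0],[0,0,10,0,0,0],[0,0,8,0,0,0],[0,0,5,0,0,0],[0,0,3,0,0,0],[0,0,0,0,0,0],[0,0,0,0,0,0]]'
python3 -m jog '[[0,0,1.5,0,0,0],[0,0,1,0,0,0],[0,0,0.5,0,0,0],[0,0,0,0,0,0],[0,0,0,0,0,0]]'
```

```text
time: 28.65
tool_pos: [628.9, 98.5, 78.0]
tcp_rot: [3.141, -0.0, 1.571]
contact_force: [-0.3, -0.1, -0.4]
grip_width: 41.4
finger_force: 30.0
time: 29.15
tool_pos: [628.7, 98.5, 74.6]
tcp_rot: [3.141, -0.0, 1.571]
contact_force: [0.8, 0.2, -1.1]
grip_width: 41.2
finger_force: 30.0
```

```bash
python3 -m jog '[[0,0,0.8,0,0,0],[0,0,0.5,0,0,0],[0,0,0,0,0,0],[0,0,0,0,0,0]]';python3 -m jog '[[0,0,0.5,0,0,0],[0,0,0,0,0,0],[0,0,0,0,0,0]]';python3 -m jog '[[0,0,0.5,0,0,0],[0,0,0,0,0,0],[0,0,0,0,0,0]]'
```

```text
time: 29.55
tool_pos: [628.6, 98.5, 73.2]
tcp_rot: [-3.142, -0.0, 1.571]
contact_force: [0.3, -0.6, -1.0]
grip_width: 41.2
finger_force: 30.0
time: 29.85
tool_pos: [628.6, 98.5, 72.7]
tcp_rot: [3.142, -0.0, 1.571]
contact_force: [-0.1, -0.4, -1.2]
grip_width: 41.3
finger_force: 30.0
time: 30.15
tool_pos: [628.8, 98.5, 72.5]
tcp_rot: [3.141, -0.0, 1.571]
contact_force: [-0.0, -0.4, 0.8]
grip_width: 41.4
finger_force: 30.0
```

```bash
python3 -m jog '[[0,0,0,0,0,0],[0,0,0,0,0,0],[0,0,0,0,0,0],[0,0,0,0,0,0],[0,0,0,0,0,0],[0,0,0,0,0,0],[0,0,-8,0,0,0],[0,0,-17,0,0,0],[0,0,-35,0,0,0],[0,0,-35,0,0,0],[0,0,-35,0,0,0],[0,0,0,0,0,0]]' 100
python3 - <<'E'
from h import *
im=save("scene","s1.png"); im2=save("side","s2.png")
a=cv2.resize(im[180:300,260:400],None,fx=2.85,fy=2.85); b=cv2.resize(im2[130:250,240:380],None,fx=2.85,fy=2.85)
cv2.imwrite("pics/s13.png",np.hstack([a,b])[...,::-1])
E
```

```text
time: 31.35
tool_pos: [631.2, 98.7, 208.9]
tcp_rot: [3.13, -0.001, 1.571]
contact_force: [-0.7, -0.4, 0.7]
grip_width: 91.9
finger_force: 0.0
```

View pics/s13.png

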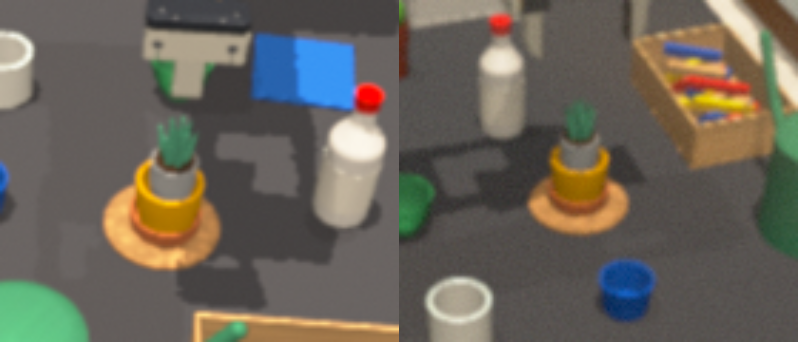

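The first planter stands upright and centred (scene crop (168,190), side crop (578,175)). Next comes the white pot.

```bash
python3 -m jog '[[-15,-16,0,0,0,0],[-30,-33,0,0,0,0],[-33,-36,0,0,0,0],[-35,-38,5,0,0,0],[-35,-38,15,0,0,0],[-20,-24,20,0,0,0],[0,0,12,0,0,0],[0,0,0,0,0,0],[0,0,0,0,0,0],[0,0,0,0,0,0]]'
python3 wl.py white_pot 444 -79;python3 wl.py white_pot 444 -79
```

```text
time: 32.45
tool_pos: [448.3, -65.4, 151.7]
tcp_rot: [3.141, 0.0, 1.571]
contact_force: [0.3, 0.3, 0.3]
grip_width: 91.7
finger_force: 0.0
white_pot 0.9 [271.9, 218.4] [443.9 -76.8] err 0.03
REL [ -4.4 -11.4] z 151.7
[448.3 -65.4 151.8] [3.141 0.    1.572] 32.5
white_pot 0.61 [270.1, 220.3] [444.1 -76.6] err 0.03
REL [ -4.2 -11.2] z 151.8
[448.1 -65.4 151.7] [3.141 0.    1.571] 32.6
```

```bash
python3 -m jog '[[-6,-2.2,15,0,0,0],[-5,-2,25,0,0,0],[0,0,30,0,0,0],[0,0,25,0,0,0],[0,0,15,0,0,0],[0,0,9,0,0,0],[0,0,2.5,0,0,0],[0,0,0,0,0,0],[0,0,0,0,0,0]]'
python3 -m jog '[[0,0,0,0,0,0],[0,0,0,0,0,0],[0,0,0,0,0,0],[0,0,0,0,0,0],[0,0,0,0,0,0],[0,0,0,0,0,0],[0,0,0,0,0,0],[0,0,0,0,0,0],[0,0,0,0,0,0]]' 50
```

```text
time: 33.55
tool_pos: [444.1, -76.8, 30.7]
tcp_rot: [3.14, 0.0, 1.571]
contact_force: [-0.3, -0.7, -0.1]
grip_width: 91.6
finger_force: 0.0
time: 34.45
tool_pos: [443.6, -76.8, 30.1]
tcp_rot: [3.141, 0.0, 1.571]
contact_force: [-0.6, -1.0, 3.7]
grip_width: 61.5
finger_force: 30.0
```

```bash
python3 -m jog '[[0,0,-8,0,0,0],[0,0,-20,0,0,0],[0,0,-35,0,0,0],[0,0,-35,0,0,0],[20,-5,-22,0,0,0],[35,-9,0,0,0,0],[38,-10,0,0,0,0],[38,-10,0,0,0,0],[38,-10,0,0,0,0],[35,-9,0,0,0,0],[25,-7,0,0,0,0],[12,0,0,0,0,0]]'
python3 -m jog '[[0,0,0,0,0,0],[0,0,0,0,0,0],[0,0,0,0,0,0]]'
python3 wl.py blue_tile 384 251;python3 wl.py blue_tile 384 251; ls -t pics|head -1
```

```text
time: 35.65
tool_pos: [382.2, 165.9, 150.1]
tcp_rot: [-3.141, -0.0, 1.573]
contact_force: [0.0, 0.0, -1.3]
grip_width: 61.5
finger_force: 30.0
time: 35.95
tool_pos: [383.8, 163.3, 149.9]
tcp_rot: [-3.141, 0.0, 1.569]
contact_force: [-0.5, -0.5, -1.2]
grip_width: 61.7
finger_force: 30.0
blue_tile 0.96 [277.2, 101.1] [384.4 251.1  -5.4] err 0.01
REL [ 0.5 87.8] z 149.9
[383.8 163.4 149.9] [-3.141  0.     1.569] 36.0
blue_tile 0.66 [276.7, 100.0] [384.3 251.2  -5.4] err 0.01
REL [ 0.5 87.8] z 149.9
[383.7 163.6 149.9] [-3.141  0.     1.569] 36.1
w_blue_tile_361.png
```

```bash
python3 -m jog '[[25,0.5,0,0,0,0],[35,0,10,0,0,0],[20,0,20,0,0,0],[8,0,25,0,0,0],[0,0,25,0,0,0],[0,0,15,0,0,0],[0,0,8,0,0,0],[0,0,5,0,0,0],[0,0,3,0,0,0],[0,0,0,0,0,0],[0,0,0,0,0,0]]'
python3 -m jog '[[0,0,1,0,0,0],[0,0,0.5,0,0,0],[0,0,0,0,0,0],[0,0,0,0,0,0]]'
```

```text
time: 37.25
tool_pos: [384.5, 252.4, 39.5]
tcp_rot: [3.14, -0.001, 1.57]
contact_force: [-0.1, -0.3, -1.5]
grip_width: 61.2
finger_force: 30.0
time: 37.65
tool_pos: [384.1, 252.3, 37.5]
tcp_rot: [3.141, -0.0, 1.571]
contact_force: [0.5, -0.4, -2.0]
grip_width: 61.4
finger_force: 30.0
```

```bash
python3 -m jog '[[0,0,0.6,0,0,0],[0,0,0.4,0,0,0],[0,0,0,0,0,0],[0,0,0,0,0,0]]';python3 -m jog '[[0,0,0.5,0,0,0],[0,0,0,0,0,0],[0,0,0,0,0,0]]'
```

```text
time: 38.05
tool_pos: [384.0, 252.3, 36.4]
tcp_rot: [-3.142, -0.0, 1.571]
contact_force: [-0.4, 0.2, -1.5]
grip_width: 61.1
finger_force: 30.0
time: 38.35
tool_pos: [384.1, 252.3, 36.1]
tcp_rot: [3.141, -0.0, 1.571]
contact_force: [-1.1, -0.5, 1.3]
grip_width: 61.2
finger_force: 30.0
```

Contact; release, rise and check.

```bash
python3 -m jog '[[0,0,0,0,0,0],[0,0,0,0,0,0],[0,0,0,0,0,0],[0,0,0,0,0,0],[0,0,0,0,0,0],[0,0,-5,0,0,0],[0,0,-15,0,0,0],[0,0,-40,0,0,0],[0,0,-40,0,0,0],[0,0,-14,0,0,0],[0,0,0,0,0,0],[0,0,0,0,0,0]]' 100
python3 wl.py white_pot 384 252 6;python3 wl.py white_pot 384 252 6
```

```text
time: 39.55
tool_pos: [383.7, 252.1, 149.7]
tcp_rot: [-3.141, 0.0, 1.571]
contact_force: [-0.4, 0.4, -0.9]
grip_width: 91.9
finger_force: 0.0
white_pot 0.91 [275.8, 208.5] [383.9 252.6] err 0.04
white_pot 0.33 [519.0, 194.1] [ 441.9 -191.2] err 1.0
REL [  58.2 -443.4] z 149.7
[383.2 251.9 148.7] [-3.139e+00  1.000e-03  1.571e+00] 39.6
white_pot 0.78 [279.3, 209.8] [384.2 252. ] err 0.04
REL [1.  0.1] z 148.7
[383.4 252.  148.8] [-3.139e+00  1.000e-03  1.571e+00] 39.8
```

```bash
python3 -m jog '[[0,0,-20,0,0,0],[15,9,-20,0,0,0],[35,20,-10,0,0,0],[40,24,0,0,0,0],[40,24,0,0,0,0],[35,20,0,0,0,0],[20,12,0,0,0,0],[0,0,0,0,0,0],[0,0,0,0,0,0],[0,0,0,0,0,0]]'
python3 wl.py cactus 494 425; ls -t pics|head -1; cp pics/$(ls -t pics|head -1) pics/cac.png
```

```text
time: 40.75
tool_pos: [492.6, 436.3, 199.4]
tcp_rot: [-3.14, 0.001, 1.57]
contact_force: [0.3, -0.1, 0.0]
grip_width: 91.9
finger_force: 0.0
cactus 0.95 [281.1, 210.6] [493.8 425.8] err 0.04
REL [  1.3 -10.6] z 199.4
[492.8 436.4 200.2] [-3.141  0.     1.57 ] 40.9
w_cactus_408.png
```

View pics/cac.png

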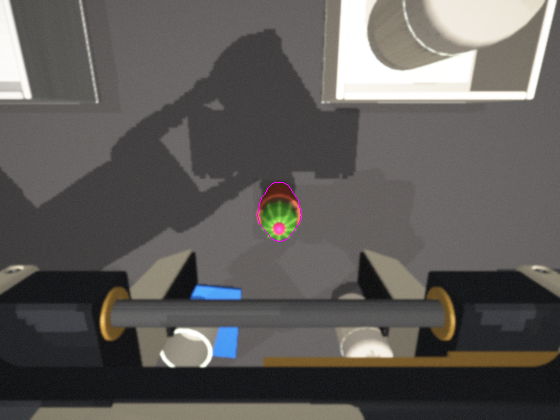

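The cactus at (279,212) fits the contour, and the bins are clear of the fingers.

```bash
python3 -m jog '[[-6,1,10,0,0,0],[-4.6,0,15,0,0,0],[0,0,25,0,0,0],[0,0,30,0,0,0],[0,0,30,0,0,0],[0,0,20,0,0,0],[0,0,8,0,0,0],[0,0,4,0,0,0],[0,0,0,0,0,0],[0,0,0,0,0,0]]'
python3 -m jog '[[0,0,0,0,0,0],[0,0,0,0,0,0],[0,0,0,0,0,0],[0,0,0,0,0,0],[0,0,0,0,0,0],[0,0,0,0,0,0],[0,0,0,0,0,0],[0,0,0,0,0,0],[0,0,0,0,0,0],[0,0,0,0,0,0],[0,0,0,0,0,0]]' 25
```

```text
time: 41.85
tool_pos: [494.7, 427.0, 59.3]
tcp_rot: [3.14, -0.001, 1.571]
contact_force: [0.2, -0.1, 0.0]
grip_width: 91.6
finger_force: 0.0
time: 42.95
tool_pos: [494.1, 426.7, 57.9]
tcp_rot: [-3.142, -0.0, 1.571]
contact_force: [0.2, -0.3, 0.2]
grip_width: 41.3
finger_force: 30.0
```

```bash
python3 -m jog '[[0,0,-8,0,0,0],[0,0,-17,0,0,0],[0,0,-30,0,0,0],[0,0,-35,0,0,0],[0,0,-35,0,0,0],[-10,-6,-15,0,0,0],[-30,-18,0,0,0,0],[-35,-22,0,0,0,0],[-35,-22,0,0,0,0],[-33,-22,0,0,0,0],[-21,-14,0,0,0,0],[-10.5,-6,0,0,0,0]]'
python3 -m jog '[[0,0,0,0,0,0],[0,0,0,0,0,0],[0,0,0,0,0,0]]'
```

```text
time: 44.15
tool_pos: [382.9, 250.8, 198.8]
tcp_rot: [3.141, -0.0, 1.57]
contact_force: [-0.1, 0.1, -0.5]
grip_width: 41.3
finger_force: 30.0
time: 44.45
tool_pos: [384.9, 253.1, 198.0]
tcp_rot: [3.141, -0.001, 1.571]
contact_force: [-0.5, -0.3, -0.6]
grip_width: 41.0
finger_force: 30.0
```

```bash
python3 -m jog '[[-0.7,-0.5,15,0,0,0],[0,0,25,0,0,0],[0,0,25,0,0,0],[0,0,18,0,0,0],[0,0,15,0,0,0],[0,0,12,0,0,0],[0,0,8,0,0,0],[0,0,4,0,0,0],[0,0,3,0,0,0],[0,0,0,0,0,0],[0,0,0,0,0,0]]'
python3 -m jog '[[0,0,1,0,0,0],[0,0,1,0,0,0],[0,0,0.5,0,0,0],[0,0,0,0,0,0],[0,0,0,0,0,0]]'
```

```text
time: 45.55
tool_pos: [383.9, 251.7, 73.4]
tcp_rot: [3.141, -0.0, 1.571]
contact_force: [0.5, -0.5, -1.4]
grip_width: 40.8
finger_force: 30.0
time: 46.05
tool_pos: [383.6, 251.5, 70.5]
tcp_rot: [3.141, -0.0, 1.571]
contact_force: [0.6, 0.9, -1.4]
grip_width: 41.4
finger_force: 30.0
```

```bash
python3 -m jog '[[0,0,0.8,0,0,0],[0,0,0.3,0,0,0],[0,0,0,0,0,0],[0,0,0,0,0,0]]';python3 -m jog '[[0,0,0.5,0,0,0],[0,0,0,0,0,0],[0,0,0,0,0,0]]'
```

```text
time: 46.45
tool_pos: [383.6, 251.5, 69.4]
tcp_rot: [3.142, -0.0, 1.571]
contact_force: [0.6, 0.1, -0.9]
grip_width: 41.0
finger_force: 30.0
time: 46.75
tool_pos: [383.6, 251.5, 68.9]
tcp_rot: [3.141, -0.0, 1.571]
contact_force: [0.4, 0.1, 0.4]
grip_width: 41.3
finger_force: 30.0
```

```bash
python3 -m jog '[[0,0,0.2,0,0,0],[0,0,0,0,0,0],[0,0,0,0,0,0],[0,0,0,0,0,0],[0,0,0,0,0,0],[0,0,0,0,0,0],[0,0,-8,0,0,0],[0,0,-17,0,0,0],[0,0,-35,0,0,0],[0,0,-35,0,0,0],[0,0,-35,0,0,0],[0,0,0,0,0,0]]' 100
python3 -m jog '[[0,0,-30,0,0,0],[-40,0,0,0,0,0],[-40,0,0,0,0,0],[-40,0,0,0,0,0],[-40,0,0,0,0,0],[0,0,0,0,0,0],[0,0,0,0,0,0]]'
python3 - <<'E'
from h import *
im=save("scene","s1.png"); im2=save("side","s2.png")
a=cv2.resize(im[150:300,220:450],None,fx=1.73,fy=1.73); b=cv2.resize(im2[120:270,180:410],None,fx=1.73,fy=1.73)
cv2.imwrite("pics/s14.png",np.hstack([a,b])[...,::-1])
E
```

```text
time: 47.95
tool_pos: [385.8, 252.6, 203.7]
tcp_rot: [3.133, -0.004, 1.571]
contact_force: [0.4, 0.1, -1.7]
grip_width: 92.1
finger_force: 0.0
time: 48.65
tool_pos: [383.4, 90.9, 228.7]
tcp_rot: [-3.142, -0.0, 1.568]
contact_force: [0.0, 0.8, -0.2]
grip_width: 92.1
finger_force: 0.0
```

View pics/s14.png

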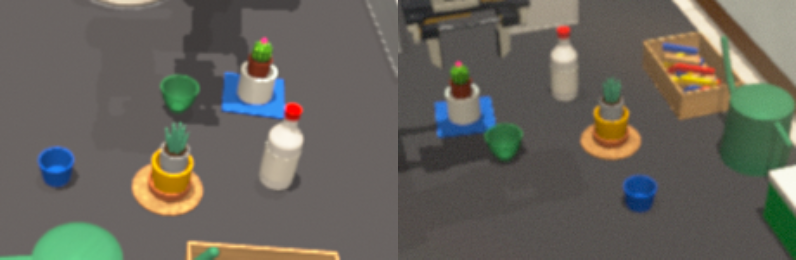

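Both planters stand upright and centred: the cactus at scene crop (258,80) on the tile, the agave at (172,165) on the mat. The bystanders have not moved.

```bash
python3 -c "
from plant import bot; print(bot.close_job())"
```

```text
the job is handed in; nothing more can be done
None
```

The job is handed in at about 49 s of the 144 s: both planters are assembled in the order asked and stand upright, centred to within about 2 mm by camera, and the bottle, cup and tealight bowl look unmoved in the final pictures.

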